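# Fit the shield cover in the RF test drawer

### The arm

A 6-joint arm with a two-finger parallel gripper is mounted at the origin on a cart in front of the work surface, level with it; the furniture and walls round the work are solid. World frame = base frame: x ahead of the robot, y to its left, z up, the work surface at z = 0. Lengths are in m, angles in rad, forces in N, time in s.
With the tool pointing down it reaches from about 0.35 to 0.975 m from the base axis. Payload 17.4 kg.
Tool frame: the origin (TCP) lies at the centre of the arm's flange, where the gripper is bolted on; the fingertips stand 173 mm ahead of it and the grasp point (between the pads) lies 155 mm ahead of it; z points along the fingers, y is the line along which they close (so a half turn about z gives the same grasp; the last joint's range is limited). The gripper opens to 85 mm and grips with 20 to 120 N. Pads are 22 mm wide; open, the fingers measure 114 mm over their backs; the gripper's body (76 mm by 85 mm) begins 54 mm behind the grasp point. The pads swing forward as they close: fully open they stand 13 mm farther back than shut.
Start: joints at [-1.339, 0.116, 1.442, -0, 1.584, -0.038], TCP at [0.18, -0.651, 0.405] pointing down, gripper open.
Joint ranges: [-2.83, 2.83], [-0.83, 2.19], [0.07, 2.5], [-1.14, 4.28], [0.01, 3], [-2.97, 2.97]. Speed limits (rad/s): [1.89, 1.89, 2.22, 3.14, 3.14, 3.14].

### API

Orientations are given as a unit quaternion [w, x, y, z].
In Python, from rig import r gives the robot as it stands.
- The arm moves only by the tool servo_tool, never from a script. Its argument "targets" is a list of rows, each an object of numbers: "tx", "ty", "tz": the shift along the world's x, y, z normalised to -1 to 1, where 1 is 20 cm; "roll": the turn about the world's z normalised to -1 to 1, where 1 is pi/2 rad. In form: [{"tx": .., "ty": .., "tz": .., "roll": ..}, ...]. A call has exactly 5 rows; each row is the pose to reach, as a shift and turn from the pose commanded when the call began; what a row does not reach only later rows make up. A row lasts 1/12 s, in which the tool goes at most 41.7 mm and 7.16 degrees, less where a joint would pass 70% of its speed; a pose out of reach is approached as far as the arm can. A call with a number of a shift or a turn outside -1 to 1 is refused whole. A call with a gripper value outside its range is refused whole. "grip" is the closure, from 0 (fully open) to 1 (shut), set as the call begins (left out, the last holds). The fingers move at their own pace and stop on an object; the grip force is fixed at half the most. Time passes only in rows, so rows that repeat a pose let the fingers close, or fill a call up. It gives the time, the measured TCP pose, the force, the opening and the grip force at its end, in the units of the state.
- r.sense(): the state, without advancing time (a new reading comes with each control period).
- r.read_camera(name): name is "side" or "top"; returns the picture (420x560x3 uint8, red, green, blue); there is no depth.
- r.camera_model(name): a dict with "fx", "fy", "cx", "cy" (pixels), "R" (3x3) and "t" (3): a world point X has camera coordinates R X + t. Camera axes: x right, y down, z forward; pixel columns grow to the right and rows downward; lengths in m; the calibration is good to about 2 mm. A picture is of the moment at which its call begins. camera_model takes no time and is no camera call.
- r.close_job(): hands the job in; it is judged then, once.
Trained networks look in the newest picture that a camera, given by its name, has taken for a name from the list of things; names that differ only in an ending like _2 or _b are one class to them, and where a whole thing is asked for, a point or a joint stands for the part that bears it (a point fixed in the world has none). Each returns a list of dicts, best first, with "score" (0 to 1); they miss things now and then, are a little off and sometimes report something else, mostly with a low value. They report only what shows in the picture. A call takes as long as a camera call.
- r.recognise(camera, thing): "bbox" ([left, top, right, bottom] as shares, 0 to 1, of the picture: columns of its width, rows of its height, round what is visible of it).
The state is a dict: "time_s": time; "q": joint angles; "dq": joint speeds; "joint_torque": joint torques, N m; "eef_pos": TCP position; "ee_rot": TCP orientation; "wrist_force": force on the tool from outside, world axes, zero at the start; "ft_torque": the same for the moment, N m; "gripper_width": finger opening in m; "gripper_force": force on a finger pad.
Only numpy, scipy, OpenCV 4.12 (cv2) and the standard library are available. Lean on these libraries where they do the work, as an engineer would, in place of code of your own. Each camera call takes 0.05 s, during which the arm holds its last target. There are 200 camera calls.

### The job

Get the circuit board in the shield box's drawer ready for its test: draw the drawer right out to its stop, set the long cover squarely on the fence round the board so that it sits fully down and level, then push the drawer fully shut. One of the bottle, the reel and the attenuator stands in the drawer's way; lift that one aside first and stand it upright on the cart top, so that the drawer never runs into it, and leave the other things where they are.

Things in the scene. Friction and masses are not known exactly. Their poses are not given: they have to be found in the camera images.
- shield_box: Grey cast box with ribbed flanks, 200 deep (x) x 180 wide (y) x 115 mm high, fixed; stands left or right of the finned supply, turned up to 0.15 rad. Origin at the centre of its underside, z up; its own -x is the front, where the drawer comes out. Its drawer and the board in it belong to it. The drawer panel sweeps all that stands up to 262 mm in front of the origin.
- shield_tray (a joint): The drawer's slide: 0 = shut, 0.150 m = out at its stop; moves along the box's -x. Needs about 3 N plus 6 N per m/s and stays where it is left; starts up to 12 mm ajar. Aluminium front panel 176 mm wide, from 10 to 110 mm above the cart, its outer face 112 mm in front of the box origin when shut. Tray floor 30 mm above the cart.
- tray_handle (a point): Middle of the drawer's bow handle, moves with it: round steel bar 12 mm thick along the box's y, straight for 96 mm, centre 42 mm in front of the panel (36 mm free behind the bar) and 85 mm above the cart. Axes as the box's.
- fence_rim (a point): Centre of the upper rim of the rectangular sheet-metal fence round the board, 56 mm above the cart; moves with the drawer, axes as the box's. Fence outside 60 (x) x 80 (y) mm, walls 3, 26 high; the board stays below the rim. 20 mm in front of the box origin when shut, 170 mm at the stop; the box's front is then 33 mm behind a seated cover.
- long_cover: Loose aluminium cover, the longer of two, 74 (x) x 94 (y) mm, skirt inside 68 x 88, 140 g; lies flat at any yaw before the finned supply or the organiser. Origin at the centre of the skirt's lower edge, z up, plate top 11 mm above it; bow pull on top: 10 mm bar along the cover's y, straight for 32 mm, centre 36 mm above the origin. Goes over the fence with 4 mm play a side, either way round.
- cover_seat (a point): Centre of the long cover, 8 mm above its skirt's lower edge: the underside of its plate, which rests on the fence rim, so that this point ends level with the rim (within 1 mm).
- square_cover: A spare cover of the same make, 62 x 62 mm, 41 mm high with its pull, too small for this fence; lies flat in the other of the two cover places. Origin at the centre of the skirt's lower edge. Leave it.
- flux_bottle: Small flux bottle, 30 mm in diameter up to 50 mm, 68 mm high in all, upright; origin at the centre of its foot. One of three that may stand in the drawer's way; the other two stand just before the organiser.
- solder_reel: Blue and white solder reel standing on its flange, 55 mm across, 36 high; origin at the centre of its foot. Grasp it along its own x or y. May stand in the drawer's way.
- power_attenuator: Black ribbed coaxial part standing on end: 25 mm in diameter up to 24 mm, then 16 mm up to 36 mm; origin at the centre of its foot. May stand in the drawer's way.
- organiser: Fixed flat compartment box with closed lid, 123 (x) x 172 (y) x 37 mm, origin at the centre of its underside; stands on the side of the finned supply which the shield box leaves free.
- n_adapter: Coaxial adapter standing on end, 19 mm in diameter, 47 high, before the finned supply; a bystander, origin at its foot.
- terminator: Coaxial terminator standing on end, 19 mm in diameter, 39 high, before the finned supply; a bystander, origin at its foot.
- tape_black: Roll of black tape, 63 mm across, 19 high, lying on the organiser; a bystander.
- side_cutters: Side cutters with blue grips, 55 x 137 x 13 mm, lying at the left, between a small vice (60 high, x 0.43 to 0.53, y above 0.29) and a fixed grey steel parts cabinet (205 high, from x = 0.635 on, y above 0.24); a bystander.
- twin_supply: The finned supply, fixed, 160 mm high, its cooling fins towards the robot: fin faces at x = 0.62; behind them it fills y from -0.21 to -0.01. To its right, past a gap, a dark rack supply is a wall at y = -0.488 from x = 0.42 on, 186 mm high; the supply on it overhangs to y = -0.455 (x 0.54 to 0.69) from 210 mm up. Origin at the centre of the underside.

How it is judged:
On the way, in this order (a step that is already met when the one before it is completed fails the run):
1. the drawer is out at its stop (within 4 mm) (value of joint shield_tray above 0.146 m), for 0.2 s.
2. with the drawer still out, the long cover sits on the fence, level and let go of (horizontal distance between cover_seat and fence_rim below 0.0065 m and z of cover_seat in the frame of fence_rim between -0.003 and 0.002 m and angle between long_cover's own z axis and vertical below 0.04 rad and angle between the x axis of long_cover and the x axis of shield_box, either way round below 0.13 rad and value of joint shield_tray above 0.12 m and contact force between the fingers and long_cover below 0.1 N), for 0.3 s.
At the end, for the whole second after the job is handed in: The drawer is shut (within 4 mm); the long cover sits on the fence: centred within 6.5 mm, fully down (within 2 mm), level within 0.04 rad and square within 0.13 rad, either way round; bottle, reel and attenuator stand upright on the cart top, at rest (value of joint shield_tray below 0.004 m and horizontal distance between cover_seat and fence_rim below 0.0065 m and z of cover_seat in the frame of fence_rim between -0.003 and 0.002 m and angle between long_cover's own z axis and vertical below 0.04 rad and angle between the x axis of long_cover and the x axis of shield_box, either way round below 0.13 rad and angle between each of flux_bottle, solder_reel, power_attenuator's own z axis and vertical below 0.12 rad and height (world z) of flux_bottle between -0.008 and 0.008 m and linear speed of each of flux_bottle, solder_reel, power_attenuator below 0.02 m/s and height (world z) of solder_reel between -0.008 and 0.008 m and height (world z) of power_attenuator between -0.008 and 0.008 m); the robot touches nothing.
It fails at once if the bottle, reel or attenuator is knocked over (angle between any of flux_bottle, solder_reel, power_attenuator's own z axis and vertical above 0.6 rad).
It fails at once if the drawer or box is run against the bottle, reel or attenuator (contact force between any of flux_bottle, solder_reel, power_attenuator and shield_box above 0.5 N).
It fails at once if more than the one in the way of bottle, reel and attenuator is moved (over 3 cm) (distance of each of flux_bottle, solder_reel from where it was at the start of the episode above 0.03 m or distance of each of flux_bottle, power_attenuator from where it was at the start of the episode above 0.03 m or distance of each of solder_reel, power_attenuator from where it was at the start of the episode above 0.03 m).
It fails at once if another thing is shifted by more than 3 cm (distance of any of square_cover, n_adapter, terminator, tape_black, side_cutters from where it was at the start of the episode above 0.03 m).
It also fails if it takes over 72 s, if anything falls off the work surface, if the arm or the gripper's body presses on something with over 40 N, if the wrist force passes 120 N, or if a joint passes its speed limit or range.

## Working session

There is one attempt and no reset: what is moved stays moved. The work goes in short steps, Python scripts to look and compute and a tool call to move; the robot and the scene stay as the last step left them, time stands still between calls to the robot, and variables do not carry over. Pictures are saved under pics/ and viewed, at most 10 in all, crops included, and the job is handed in when it is done.

Besides the shell and the picture viewer there is one more tool, called after "Call:" by a JSON object that holds its "op" and its "data", one argument or row to a line. servo_tool: Moves the arm, as the interface text tells. Its arguments: {"type":"object","properties":{"targets":{"type":"array","items":{"type":"object","properties":{"tx":{"type":"number"},"ty":{"type":"number"},"tz":{"type":"number"},"roll":{"type":"number"}}}},"grip":{"type":"number"}},"required":["targets"]}

```bash
mkdir -p pics; cat > h.py <<'E'
import numpy as np, cv2
from rig import r
def pix(cam,X):
    m=r.camera_model(cam);c=np.array(m["R"])@np.array(X,float)+np.array(m["t"])
    return np.array([m["fx"]*c[0]/c[2]+m["cx"],m["fy"]*c[1]/c[2]+m["cy"]])
def ray(cam,u,v,z):
    m=r.camera_model(cam);R=np.array(m["R"]);t=np.array(m["t"])
    o=-R.T@t;d=R.T@np.array([(u-m["cx"])/m["fx"],(v-m["cy"])/m["fy"],1])
    return o+d*(z-o[2])/d[2]
def save(cam,name,crop=None,scale=1):
    im=r.read_camera(cam)
    if crop: im=im[crop[1]:crop[3],crop[0]:crop[2]]
    im=cv2.resize(im,None,fx=scale,fy=scale,interpolation=cv2.INTER_CUBIC)
    cv2.imwrite('pics/'+name,im[:,:,::-1])
def rec(cam,th,n=2):
    return [(round(d['score'],2),(np.array(d['bbox'])*[560,420,560,420]).round(1).tolist()) for d in r.recognise(cam,th)[:n]]
E
python3 - <<'E'
from h import *
save('top','t0.png',scale=1.4);save('side','s0.png',scale=1.4)
for c in('top','side'):
    m=r.camera_model(c);R=np.array(m['R']);print(c,m['fx'],(-R.T@m['t']).round(3),R.round(2).tolist())
    for th in ['shield_box','tray_handle','fence_rim','long_cover','square_cover','flux_bottle','solder_reel','power_attenuator','organiser','n_adapter','terminator']:
        print(c,th,rec(c,th))
print(r.sense())
E
```

```text
top 384.1581953760554 [0.471 0.013 1.253] [[0.03, -1.0, -0.0], [-0.99, -0.03, -0.13], [0.13, 0.01, -0.99]]
top shield_box [(0.65, [359.4, 154.1, 426.8, 248.5])]
top tray_handle [(0.64, [356.2, 219.9, 420.5, 243.1])]
top fence_rim [(0.92, [357.5, 225.6, 425.2, 244.6]), (0.64, [137.6, 213.1, 176.2, 230.1])]
top long_cover [(0.91, [228.8, 234.6, 262.5, 265.3])]
top square_cover [(0.82, [304.3, 244.5, 327.2, 267.9]), (0.33, [357.2, 154.3, 428.1, 244.1])]
top flux_bottle []
top solder_reel [(0.82, [364.4, 265.7, 382.9, 282.5])]
top power_attenuator [(0.45, [266.7, 210.8, 271.3, 221.3])]
top organiser [(0.68, [224.9, 162.8, 279.3, 203.3])]
top n_adapter []
top terminator [(0.24, [227.7, 236.5, 263.0, 268.8])]
side 543.1126965538054 [0.149 0.489 1.305] [[-0.71, -0.71, 0.0], [-0.62, 0.62, -0.48], [0.34, -0.34, -0.88]]
side shield_box [(0.61, [287.6, 73.1, 391.4, 170.5])]
side tray_handle [(0.77, [335.1, 111.8, 392.5, 170.5])]
side fence_rim [(0.85, [336.1, 116.8, 393.7, 172.2])]
side long_cover [(0.78, [246.9, 261.2, 290.3, 299.9])]
side square_cover [(0.98, [318.5, 211.6, 342.5, 233.4])]
si
[... 400 characters left out ...]
([-1.33880226e+00,  1.16027636e-01,  1.44160214e+00,  4.30694205e-05,
        1.58397300e+00, -3.77951381e-02]), 'dq': array([-8.34604456e-07, -3.67935272e-04, -1.93753840e-04, -1.26667021e-03,
       -1.70579490e-03, -5.53523195e-04]), 'joint_torque': array([-3.96373696e-03, -7.31766701e+01, -6.32639766e+01, -2.81543271e-04,
        7.30155007e-04, -3.36223627e-05]), 'eef_pos': array([ 0.17990991, -0.65060012,  0.40468317]), 'ee_rot': array([-7.12260051e-06,  9.90915473e-01,  1.34486154e-01,  2.09409692e-05]), 'wrist_force': array([ 0.14287079, -0.41048457,  0.25387562]), 'ft_torque': array([-0.01707256, -0.04665973, -0.03296942]), 'gripper_force': 0.0, 'gripper_width': 0.08556984436676222}
```

View pics/t0.png

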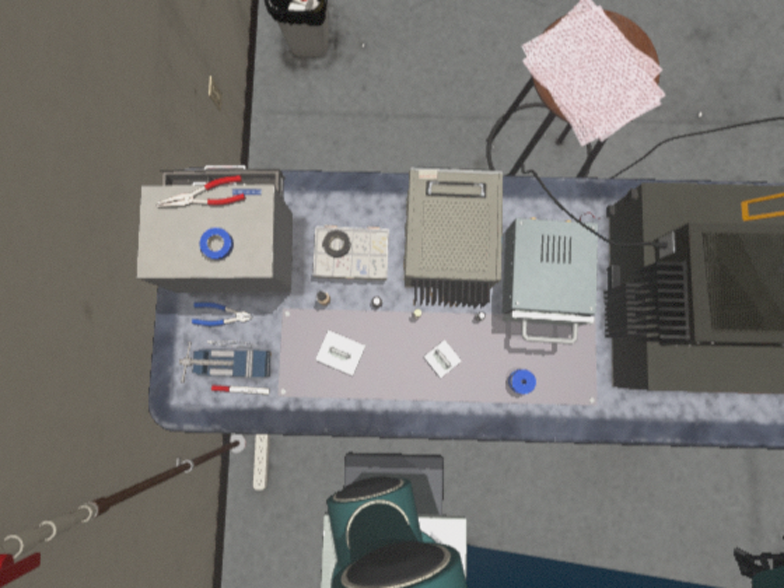

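View pics/s0.png

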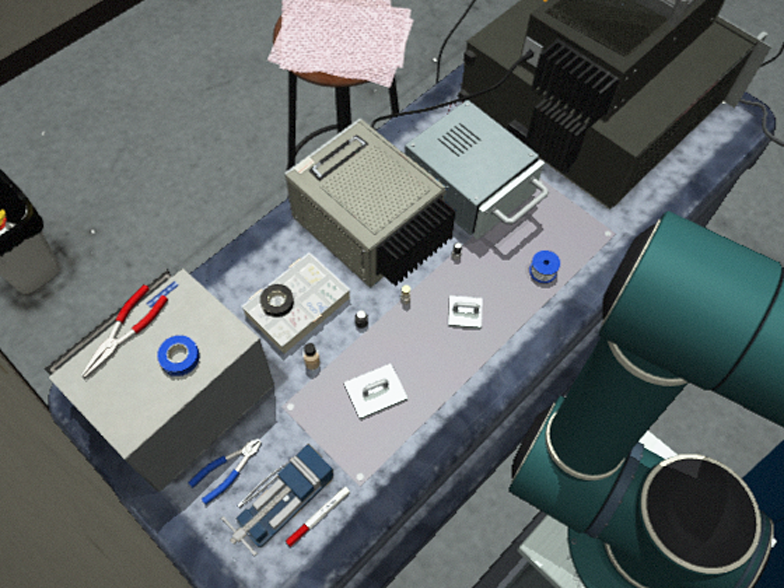

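The top picture shows the blue solder reel (522,381) in front of the drawer handle (550,335). The long cover is at (340,352) and the square cover at (442,358). The box is at (550,265), slightly turned.

```bash
cat >> h.py <<'E'
def rect(cam,z,x0,x1,y0,y1,s=0.001,im=None):
    """metric orthophoto of plane z: row0=x1 (far), col0=y1 (left)"""
    if im is None: im=r.read_camera(cam)
    W=int(round((y1-y0)/s));H=int(round((x1-x0)/s))
    src=np.float32([pix(cam,(x,y,z)) for x,y in((x1,y1),(x1,y0),(x0,y0),(x0,y1))])
    M=cv2.getPerspectiveTransform(np.float32([[0,0],[W,0],[W,H],[0,H]]),src)
    return cv2.warpPerspective(im,M,(W,H),flags=cv2.INTER_CUBIC|cv2.WARP_INVERSE_MAP)
def blobs(mask,x1,y1,s=0.001,amin=300):
    out=[]
    for c in cv2.findContours(mask.astype(np.uint8),cv2.RETR_EXTERNAL,cv2.CHAIN_APPROX_NONE)[0]:
        if cv2.contourArea(c)<amin: continue
        (u,v),(w,h),a=cv2.minAreaRect(c)
        out.append((round(x1-v*s,4),round(y1-u*s,4),round(w),round(h),round(a,1)))
    return out
E
python3 - <<'E'
from h import *
tiles=[]
for c in('top','side'):
    im=r.read_camera(c)
    a=rect(c,0.011,.3,.6,-.45,.25,im=im)
    g=a.min(2); print(c,'covers',blobs(g>195,.6,.25),np.percentile(g,[5,50,99]))
    b=rect(c,0.036,.3,.6,-.45,.25,im=im).astype(int)
    print(c,'reel',blobs((b[...,2]-b[...,0])>60,.6,.25))
    t=rect(c,0.115,.45,.85,-.5,-.1,im=im); tiles.append(t)
    t=rect(c,0.085,.45,.85,-.5,-.1,im=im); tiles.append(t)
cv2.imwrite('pics/c1.png',cv2.resize(np.vstack([np.hstack(tiles[:2]),np.hstack(tiles[2:])])[:,:,::-1],(600,600)))
cv2.imwrite('pics/c2.png',np.vstack([rect(c,0.011,.35,.6,-.45,.25) for c in('top','side')])[:,:,::-1])
E
```

```text
top covers [(0.5032, -0.1011, 64, 63, 50.2), (0.5111, 0.135, 95, 76, 21.4)] [ 80. 172. 233.]
top reel [(0.456, -0.2804, 54, 54, 87.9)]
side covers [(0.5045, -0.1019, 65, 64, 50.1), (0.5123, 0.1337, 97, 76, 21.4), (0.5855, -0.3795, 29, 127, 90.0)] [ 46. 172. 249.]
side reel [(0.4542, -0.2713, 55, 76, 69.4)]
```

View pics/c1.png

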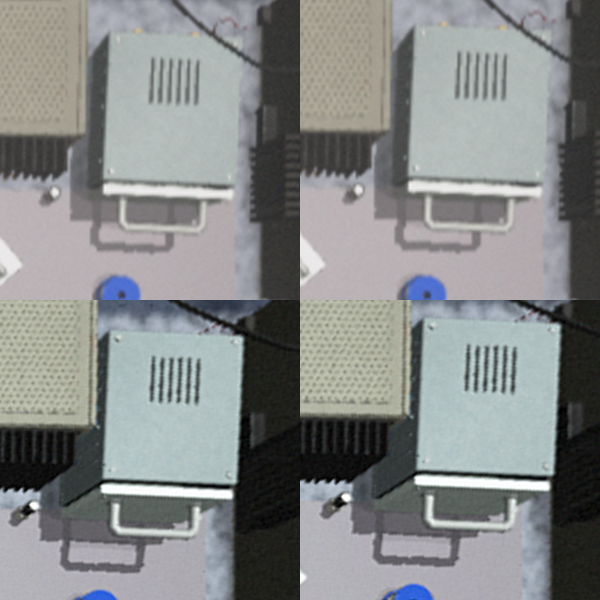

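View pics/c2.png

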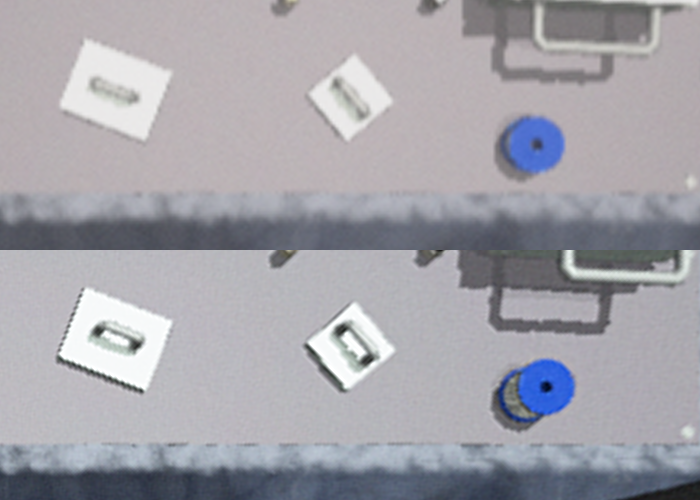

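The orthophotos (c1) show the box turned about 3° clockwise, with a white panel strip and a bow handle in front of it. c2 shows both covers and the reel clearly. Next I fit the panel strip, the handle bar and the box top.

```bash
python3 - <<'E'
from h import *
tiles=[]
for c in('top','side'):
    im=r.read_camera(c)
    a=rect(c,0.110,.5,.7,-.45,-.2,s=.0005,im=im); g=a.min(2)
    print(c,'panel',blobs(g>205,.7,-.2,s=.0005,amin=1000))
    # top face of box: teal
    b=rect(c,0.115,.5,.85,-.48,-.1,s=.0005,im=im); d=b.astype(int)
    m=((d[...,1]-d[...,0])>6)&(d[...,1]>110)
    m=cv2.morphologyEx(m.astype(np.uint8),cv2.MORPH_OPEN,np.ones((15,15)))
    print(c,'box',blobs(m,.85,-.1,s=.0005,amin=20000))
    a=rect(c,0.087,.48,.63,-.43,-.23,s=.0005,im=im); tiles.append(a)
    g=a.min(2).astype(float)
    # bar: bright ridge per column
    for y in (-.32,-.33,-.34,-.35,-.36,-.37):
        u=int((-.23-y)/.0005); col=g[100:280,u-4:u+5].mean(1)
        k=np.where(col>col.min()+.55*(np.percentile(col,97)-col.min()))[0]
        print(y,[round(.63-(100+i)*.0005,4) for i in (k.min(),k.max())] ,end=' ')
    print()
cv2.imwrite('pics/c3.png',np.vstack(tiles)[:,:,::-1])
E
```

```text
top panel [(0.5958, -0.3257, 346, 25, 2.5)]
top box [(0.706, -0.3304, 353, 393, 2.9)]
-0.32 [np.float64(0.552), np.float64(0.4905)] -0.33 [np.float64(0.5515), np.float64(0.4905)] -0.34 [np.float64(0.5515), np.float64(0.4905)] -0.35 [np.float64(0.552), np.float64(0.4905)] -0.36 [np.float64(0.5515), np.float64(0.4905)] -0.37 [np.float64(0.5575), np.float64(0.4905)] 
side panel [(0.5588, -0.3125, 232, 74, 2.4), (0.5971, -0.3253, 350, 24, 2.7)]
side box [(0.7204, -0.3282, 372, 450, 2.3)]
-0.32 [np.float64(0.5545), np.float64(0.4905)] -0.33 [np.float64(0.5535), np.float64(0.4905)] -0.34 [np.float64(0.5535), np.float64(0.4905)] -0.35 [np.float64(0.5535), np.float64(0.4905)] -0.36 [np.float64(0.5605), np.float64(0.4905)] -0.37 [np.float64(0.553), np.float64(0.4905)]
```

View pics/c3.png

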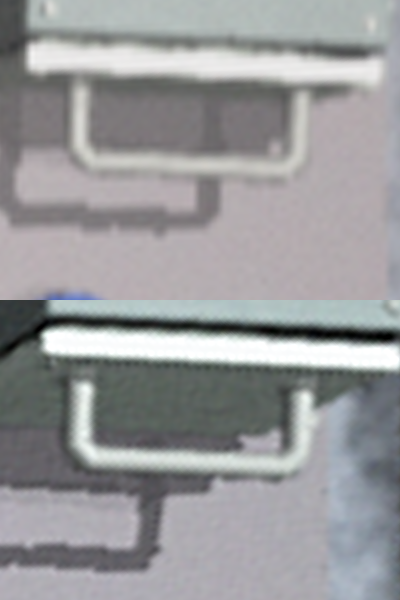

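Call:
{"op": "servo_tool", "data": {
  "targets": [
    {"tx": 0.11, "ty": 0.15, "tz": 0, "roll": 0.07},
    {"tx": 0.22, "ty": 0.3, "tz": 0, "roll": 0.14},
    {"tx": 0.33, "ty": 0.45, "tz": 0, "roll": 0.21},
    {"tx": 0.44, "ty": 0.6, "tz": 0, "roll": 0.28},
    {"tx": 0.55, "ty": 0.75, "tz": 0, "roll": 0.35}
  ],
  "grip": 0
}}

```text
time_s: 1.92
eef_pos: [0.2905, -0.4991, 0.4047]
ee_rot: [0.0, 0.916, 0.401, 0.0]
wrist_force: [0.9, 0.2, 0.2]
gripper_width: 0.0853
gripper_force: 0.0
```

Call:
{"op": "servo_tool", "data": {
  "targets": [
    {"tx": 0.1, "ty": 0.14, "tz": -0.02, "roll": 0.07},
    {"tx": 0.2, "ty": 0.28, "tz": -0.04, "roll": 0.14},
    {"tx": 0.3, "ty": 0.42, "tz": -0.06, "roll": 0.21},
    {"tx": 0.4, "ty": 0.56, "tz": -0.08, "roll": 0.28},
    {"tx": 0.5, "ty": 0.7, "tz": -0.1, "roll": 0.35}
  ]
}}

```text
time_s: 2.33
eef_pos: [0.3905, -0.359, 0.3847]
ee_rot: [0.0, 0.773, 0.634, 0.0]
wrist_force: [0.9, -0.6, -0.1]
gripper_width: 0.0854
gripper_force: 0.0
```

Call:
{"op": "servo_tool", "data": {
  "targets": [
    {"tx": 0.08, "ty": 0.1, "tz": -0.1, "roll": 0.07},
    {"tx": 0.18, "ty": 0.22, "tz": -0.2, "roll": 0.125},
    {"tx": 0.28, "ty": 0.34, "tz": -0.35, "roll": 0.125},
    {"tx": 0.325, "ty": 0.395, "tz": -0.45, "roll": 0.125},
    {"tx": 0.325, "ty": 0.395, "tz": -0.5, "roll": 0.125}
  ]
}}

```text
time_s: 2.75
eef_pos: [0.4559, -0.2792, 0.2818]
ee_rot: [-0.001, 0.708, 0.706, 0.0]
wrist_force: [-0.9, 0.3, -0.2]
gripper_width: 0.0855
gripper_force: 0.0
```

Call:
{"op": "servo_tool", "data": {
  "targets": [
    {"tx": 0, "ty": 0, "tz": -0.15},
    {"tx": 0, "ty": 0, "tz": -0.3},
    {"tx": 0, "ty": 0, "tz": -0.42},
    {"tx": 0, "ty": 0, "tz": -0.51},
    {"tx": 0, "ty": 0, "tz": -0.51}
  ]
}}

```text
$.targets[0]: bad value
```

Call:
{"op": "servo_tool", "data": {
  "targets": [
    {"tx": 0, "ty": 0, "tz": 0},
    {"tx": 0, "ty": 0, "tz": 0},
    {"tx": 0, "ty": 0, "tz": 0},
    {"tx": 0, "ty": 0, "tz": 0},
    {"tx": 0, "ty": 0, "tz": 0}
  ],
  "grip": 1
}}

```text
$.targets[0]: bad value
```

Call:
{"op": "servo_tool", "data": {
  "targets": [
    {"tx": 0, "ty": 0, "tz": 0},
    {"tx": 0, "ty": 0, "tz": 0},
    {"tx": 0, "ty": 0, "tz": 0},
    {"tx": 0, "ty": 0, "tz": 0},
    {"tx": 0, "ty": 0, "tz": 0}
  ]
}}

```text
$.targets[0]: bad value
```

Roll has to be given in every row.

Call:
{"op": "servo_tool", "data": {
  "targets": [
    {"tx": 0, "ty": 0, "tz": -0.15, "roll": 0},
    {"tx": 0, "ty": 0, "tz": -0.3, "roll": 0},
    {"tx": 0, "ty": 0, "tz": -0.42, "roll": 0},
    {"tx": 0, "ty": 0, "tz": -0.51, "roll": 0},
    {"tx": 0, "ty": 0, "tz": -0.51, "roll": 0}
  ]
}}

```text
time_s: 3.17
eef_pos: [0.4538, -0.2815, 0.1794]
ee_rot: [-0.002, 0.709, 0.705, -0.001]
wrist_force: [-0.5, 0.9, -1.3]
gripper_width: 0.0851
gripper_force: 0.0
```

Call:
{"op": "servo_tool", "data": {
  "targets": [
    {"tx": 0, "ty": 0, "tz": 0, "roll": 0},
    {"tx": 0, "ty": 0, "tz": 0, "roll": 0},
    {"tx": 0, "ty": 0, "tz": 0, "roll": 0},
    {"tx": 0, "ty": 0, "tz": 0, "roll": 0},
    {"tx": 0, "ty": 0, "tz": 0, "roll": 0}
  ],
  "grip": 1
}}

```text
time_s: 3.58
eef_pos: [0.4554, -0.2821, 0.1853]
ee_rot: [0.002, 0.709, 0.705, 0.0]
wrist_force: [-1.7, 0.4, 9.7]
gripper_width: 0.0541
gripper_force: 63.2
```

Call:
{"op": "servo_tool", "data": {
  "targets": [
    {"tx": 0, "ty": 0, "tz": 0, "roll": 0},
    {"tx": 0, "ty": 0, "tz": 0, "roll": 0},
    {"tx": 0, "ty": 0, "tz": 0, "roll": 0},
    {"tx": 0, "ty": 0, "tz": 0, "roll": 0},
    {"tx": 0, "ty": 0, "tz": 0, "roll": 0}
  ]
}}

```text
time_s: 4.0
eef_pos: [0.4553, -0.2821, 0.1853]
ee_rot: [0.002, 0.709, 0.705, 0.0]
wrist_force: [-2.9, 0.9, 8.5]
gripper_width: 0.054
gripper_force: 63.2
```

Call:
{"op": "servo_tool", "data": {
  "targets": [
    {"tx": 0, "ty": 0, "tz": 0.1, "roll": 0},
    {"tx": 0, "ty": 0, "tz": 0.2, "roll": 0},
    {"tx": 0, "ty": 0.1, "tz": 0.25, "roll": 0},
    {"tx": -0.05, "ty": 0.2, "tz": 0.25, "roll": 0},
    {"tx": -0.12, "ty": 0.35, "tz": 0.25, "roll": 0}
  ]
}}

```text
time_s: 4.42
eef_pos: [0.4312, -0.2119, 0.2349]
ee_rot: [0.002, 0.709, 0.705, 0.0]
wrist_force: [1.1, 0.9, -2.4]
gripper_width: 0.0541
gripper_force: 64.4
```

Call:
{"op": "servo_tool", "data": {
  "targets": [
    {"tx": 0, "ty": 0.1, "tz": 0, "roll": 0},
    {"tx": 0, "ty": 0.17, "tz": -0.05, "roll": 0},
    {"tx": 0, "ty": 0.17, "tz": -0.13, "roll": 0},
    {"tx": 0, "ty": 0.17, "tz": -0.2, "roll": 0},
    {"tx": 0, "ty": 0.17, "tz": -0.2, "roll": 0}
  ]
}}

```text
time_s: 4.83
eef_pos: [0.4304, -0.1771, 0.1916]
ee_rot: [-0.001, 0.709, 0.706, -0.0]
wrist_force: [-0.3, 0.4, -3.1]
gripper_width: 0.0543
gripper_force: 64.3
```

Call:
{"op": "servo_tool", "data": {
  "targets": [
    {"tx": 0, "ty": 0, "tz": -0.015, "roll": 0},
    {"tx": 0, "ty": 0, "tz": -0.03, "roll": 0},
    {"tx": 0, "ty": 0, "tz": -0.04, "roll": 0},
    {"tx": 0, "ty": 0, "tz": -0.04, "roll": 0},
    {"tx": 0, "ty": 0, "tz": -0.04, "roll": 0}
  ]
}}

```text
time_s: 5.25
eef_pos: [0.4311, -0.1778, 0.1853]
ee_rot: [0.0, 0.709, 0.705, 0.0]
wrist_force: [0.2, -0.7, 1.3]
gripper_width: 0.0545
gripper_force: 64.6
```

Call:
{"op": "servo_tool", "data": {
  "targets": [
    {"tx": 0, "ty": 0, "tz": 0, "roll": 0},
    {"tx": 0, "ty": 0, "tz": 0, "roll": 0},
    {"tx": 0, "ty": 0, "tz": 0, "roll": 0},
    {"tx": 0, "ty": 0, "tz": 0, "roll": 0},
    {"tx": 0, "ty": 0, "tz": 0, "roll": 0}
  ],
  "grip": 0
}}

```text
time_s: 5.67
eef_pos: [0.4309, -0.1776, 0.1847]
ee_rot: [-0.0, 0.709, 0.705, -0.0]
wrist_force: [-0.2, -0.4, 0.1]
gripper_width: 0.0854
gripper_force: 0.0
```

Call:
{"op": "servo_tool", "data": {
  "targets": [
    {"tx": 0, "ty": 0, "tz": 0.1, "roll": 0},
    {"tx": 0, "ty": 0, "tz": 0.25, "roll": 0},
    {"tx": 0, "ty": 0, "tz": 0.4, "roll": 0},
    {"tx": 0, "ty": 0, "tz": 0.55, "roll": -0.03},
    {"tx": 0, "ty": 0, "tz": 0.6, "roll": -0.03}
  ]
}}

```text
time_s: 6.08
eef_pos: [0.4312, -0.1778, 0.3093]
ee_rot: [0.002, 0.726, 0.687, 0.001]
wrist_force: [0.0, -0.4, 1.0]
gripper_width: 0.0851
gripper_force: 0.0
```

Call:
{"op": "servo_tool", "data": {
  "targets": [
    {"tx": 0.1, "ty": -0.15, "tz": 0, "roll": 0},
    {"tx": 0.2, "ty": -0.3, "tz": 0, "roll": 0},
    {"tx": 0.3, "ty": -0.45, "tz": 0, "roll": 0},
    {"tx": 0.4, "ty": -0.6, "tz": 0, "roll": 0},
    {"tx": 0.575, "ty": -0.74, "tz": 0, "roll": 0}
  ],
  "grip": 0.65
}}

```text
time_s: 6.5
eef_pos: [0.5433, -0.3256, 0.3043]
ee_rot: [-0.0, 0.726, 0.688, -0.0]
wrist_force: [-0.4, 2.0, 0.8]
gripper_width: 0.0297
gripper_force: 0.0
```

Call:
{"op": "servo_tool", "data": {
  "targets": [
    {"tx": 0.01, "ty": 0, "tz": -0.06, "roll": 0},
    {"tx": 0.01, "ty": 0, "tz": -0.12, "roll": 0},
    {"tx": 0.01, "ty": 0, "tz": -0.18, "roll": 0},
    {"tx": 0.01, "ty": 0, "tz": -0.25, "roll": 0},
    {"tx": 0.01, "ty": 0, "tz": -0.32, "roll": 0}
  ]
}}

```text
time_s: 6.92
eef_pos: [0.5448, -0.3229, 0.2396]
ee_rot: [0.0, 0.725, 0.689, 0.0]
wrist_force: [-0.4, -0.3, -0.2]
gripper_width: 0.0299
gripper_force: 0.0
```

```bash
python3 - <<'E'
from h import *
print(r.sense()['eef_pos'])
a=cv2.resize(r.read_camera('top')[150:310,200:440],None,fx=3,fy=3)[:, :]
b=cv2.resize(r.read_camera('side')[90:250,280:440],None,fx=3,fy=3)
cv2.imwrite('pics/d.png',cv2.resize(np.hstack([a,b])[:,:,::-1],(800,320)))
E
```

```text
[ 0.54477261 -0.32286569  0.23960199]
```

View pics/d.png

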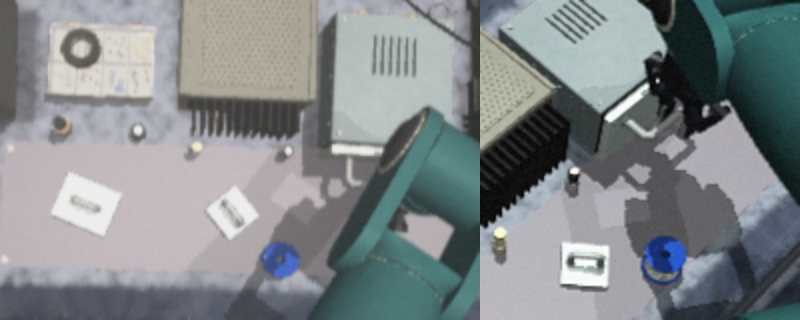

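The reel stands upright at its new place and the fingers are astride the handle bar, so I close.

Call:
{"op": "servo_tool", "data": {
  "targets": [
    {"tx": 0, "ty": 0, "tz": 0, "roll": 0},
    {"tx": 0, "ty": 0, "tz": 0, "roll": 0},
    {"tx": 0, "ty": 0, "tz": 0, "roll": 0},
    {"tx": 0, "ty": 0, "tz": 0, "roll": 0},
    {"tx": 0, "ty": 0, "tz": 0, "roll": 0}
  ],
  "grip": 1
}}

```text
time_s: 7.43
eef_pos: [0.5455, -0.3234, 0.2414]
ee_rot: [0.0, 0.725, 0.688, 0.0]
wrist_force: [-1.3, 4.7, 3.1]
gripper_width: 0.0099
gripper_force: 59.2
```

Call:
{"op": "servo_tool", "data": {
  "targets": [
    {"tx": -0.1, "ty": 0.005, "tz": 0, "roll": 0},
    {"tx": -0.2, "ty": 0.01, "tz": 0, "roll": 0},
    {"tx": -0.3, "ty": 0.015, "tz": 0, "roll": 0},
    {"tx": -0.4, "ty": 0.02, "tz": 0, "roll": 0},
    {"tx": -0.5, "ty": 0.025, "tz": 0, "roll": 0}
  ]
}}

```text
time_s: 7.85
eef_pos: [0.4449, -0.3187, 0.2414]
ee_rot: [0.001, 0.725, 0.689, 0.0]
wrist_force: [3.0, -1.8, 1.0]
gripper_width: 0.0101
gripper_force: 60.8
```

Call:
{"op": "servo_tool", "data": {
  "targets": [
    {"tx": -0.07, "ty": 0.003, "tz": 0, "roll": 0},
    {"tx": -0.13, "ty": 0.006, "tz": 0, "roll": 0},
    {"tx": -0.18, "ty": 0.009, "tz": 0, "roll": 0},
    {"tx": -0.21, "ty": 0.01, "tz": 0, "roll": 0},
    {"tx": -0.225, "ty": 0.011, "tz": 0, "roll": 0}
  ]
}}

```text
time_s: 8.27
eef_pos: [0.4016, -0.3166, 0.2416]
ee_rot: [0.004, 0.725, 0.688, 0.003]
wrist_force: [58.6, -7.7, -23.9]
gripper_width: 0.0097
gripper_force: 60.3
```

Call:
{"op": "servo_tool", "data": {
  "targets": [
    {"tx": 0.008, "ty": 0, "tz": 0, "roll": 0},
    {"tx": 0.008, "ty": 0, "tz": 0, "roll": 0},
    {"tx": 0.008, "ty": 0, "tz": 0, "roll": 0},
    {"tx": 0.008, "ty": 0, "tz": 0, "roll": 0},
    {"tx": 0.008, "ty": 0, "tz": 0, "roll": 0}
  ]
}}

```text
time_s: 8.68
eef_pos: [0.4029, -0.3168, 0.2414]
ee_rot: [0.002, 0.725, 0.688, 0.001]
wrist_force: [14.0, -4.8, -2.4]
gripper_width: 0.01
gripper_force: 61.7
```

Call:
{"op": "servo_tool", "data": {
  "targets": [
    {"tx": 0, "ty": 0, "tz": 0, "roll": 0},
    {"tx": 0, "ty": 0, "tz": 0, "roll": 0},
    {"tx": 0, "ty": 0, "tz": 0, "roll": 0},
    {"tx": 0, "ty": 0, "tz": 0, "roll": 0},
    {"tx": 0, "ty": 0, "tz": 0, "roll": 0}
  ],
  "grip": 0.65
}}

```text
time_s: 9.1
eef_pos: [0.402, -0.3164, 0.2406]
ee_rot: [-0.0, 0.725, 0.688, -0.0]
wrist_force: [0.1, -0.2, 0.6]
gripper_width: 0.0296
gripper_force: 0.0
```

Call:
{"op": "servo_tool", "data": {
  "targets": [
    {"tx": 0, "ty": 0, "tz": 0.12, "roll": 0},
    {"tx": 0, "ty": 0, "tz": 0.25, "roll": 0},
    {"tx": 0, "ty": 0, "tz": 0.4, "roll": 0},
    {"tx": 0.05, "ty": 0.15, "tz": 0.45, "roll": -0.05},
    {"tx": 0.1, "ty": 0.32, "tz": 0.45, "roll": -0.1}
  ]
}}

```text
time_s: 9.52
eef_pos: [0.4221, -0.2529, 0.3339]
ee_rot: [0.002, 0.779, 0.627, 0.0]
wrist_force: [1.1, 0.0, 0.5]
gripper_width: 0.0301
gripper_force: 0.0
```

Call:
{"op": "servo_tool", "data": {
  "targets": [
    {"tx": 0.05, "ty": 0.19, "tz": 0, "roll": -0.05},
    {"tx": 0.1, "ty": 0.38, "tz": 0, "roll": -0.1},
    {"tx": 0.15, "ty": 0.57, "tz": 0, "roll": -0.103},
    {"tx": 0.2, "ty": 0.76, "tz": 0, "roll": -0.103},
    {"tx": 0.25, "ty": 0.95, "tz": 0, "roll": -0.103}
  ],
  "grip": 0.45
}}

```text
time_s: 9.93
eef_pos: [0.4719, -0.0605, 0.3309]
ee_rot: [0.0, 0.826, 0.564, 0.0]
wrist_force: [0.6, -0.5, -0.3]
gripper_width: 0.0472
gripper_force: 0.0
```

Call:
{"op": "servo_tool", "data": {
  "targets": [
    {"tx": 0.05, "ty": 0.19, "tz": 0, "roll": 0},
    {"tx": 0.1, "ty": 0.38, "tz": 0, "roll": 0},
    {"tx": 0.15, "ty": 0.57, "tz": 0, "roll": 0},
    {"tx": 0.175, "ty": 0.76, "tz": 0, "roll": 0},
    {"tx": 0.2, "ty": 0.98, "tz": 0, "roll": 0}
  ]
}}

```text
time_s: 10.35
eef_pos: [0.5117, 0.1328, 0.3307]
ee_rot: [0.0, 0.825, 0.564, -0.0]
wrist_force: [1.1, -0.9, 0.3]
gripper_width: 0.0475
gripper_force: 0.0
```

```bash
python3 - <<'E'
from h import *
T=[]
for c in('top','side'):
    im=r.read_camera(c)
    T.append(cv2.resize(rect(c,.056,.38,.68,-.42,-.12,s=.0005,im=im),(600,600))[100:500,:400])
    a=rect(c,0.110,.4,.55,-.45,-.2,s=.0005,im=im); g=a.min(2)
    print(c,'panel',blobs(g>205,.55,-.2,s=.0005,amin=1000))
    b=rect(c,0.036,.36,.5,-.3,-.1,im=im).astype(int)
    print(c,'reel',blobs((b[...,2]-b[...,0])>60,.5,-.1))
cv2.imwrite('pics/e.png',np.hstack(T)[:,:,::-1])
E
```

```text
top panel [(0.4984, -0.3204, 350, 215, 2.9)]
top reel [(0.431, -0.175, 56, 54, 0.0)]
side panel [(0.4181, -0.3048, 228, 77, 1.9), (0.4992, -0.3093, 398, 209, 2.7)]
side reel []
```

Call:
{"op": "servo_tool", "data": {
  "targets": [
    {"tx": 0, "ty": 0.003, "tz": -0.15, "roll": 0},
    {"tx": 0, "ty": 0.003, "tz": -0.3, "roll": 0},
    {"tx": 0, "ty": 0.003, "tz": -0.45, "roll": 0},
    {"tx": 0, "ty": 0.003, "tz": -0.58, "roll": 0},
    {"tx": 0, "ty": 0.003, "tz": -0.685, "roll": 0}
  ]
}}

```text
time_s: 10.87
eef_pos: [0.5112, 0.1311, 0.1915]
ee_rot: [-0.0, 0.825, 0.564, -0.001]
wrist_force: [-0.1, 0.8, -1.1]
gripper_width: 0.047
gripper_force: 0.0
```

View pics/e.png

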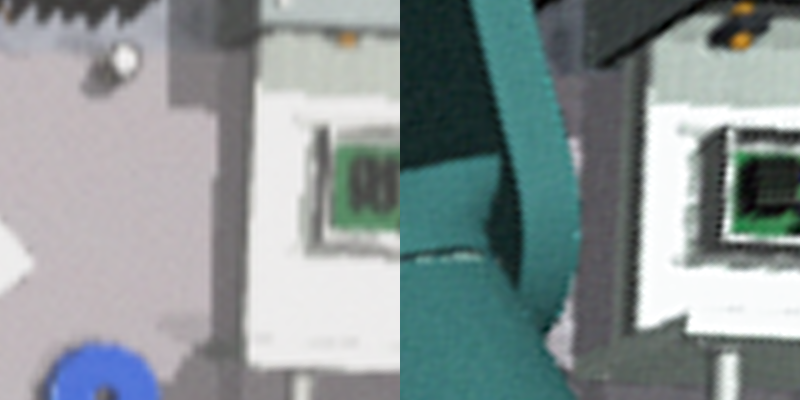

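The crop cut the fence off, but it shows the drawer out and the reel clear of it. I close on the cover's pull and measure the fence again.

Call:
{"op": "servo_tool", "data": {
  "targets": [
    {"tx": 0, "ty": 0, "tz": 0, "roll": 0},
    {"tx": 0, "ty": 0, "tz": 0, "roll": 0},
    {"tx": 0, "ty": 0, "tz": 0, "roll": 0},
    {"tx": 0, "ty": 0, "tz": 0, "roll": 0},
    {"tx": 0, "ty": 0, "tz": 0, "roll": 0}
  ],
  "grip": 1
}}

```text
time_s: 11.28
eef_pos: [0.5122, 0.1316, 0.1954]
ee_rot: [0.001, 0.825, 0.565, 0.001]
wrist_force: [-0.2, -1.4, 6.0]
gripper_width: 0.0074
gripper_force: 59.1
```

```bash
python3 - <<'E'
from h import *
T=[]
for c in('top','side'):
    im=r.read_camera(c)
    a=rect(c,.056,.46,.61,-.40,-.25,s=.0005,im=im)
    d=a.astype(int); m=((d[...,1]-np.maximum(d[...,0],d[...,2]))>25).astype(np.uint8)
    m=cv2.morphologyEx(m,cv2.MORPH_CLOSE,np.ones((25,25)))
    print(c,'green',blobs(m,.61,-.25,s=.0005))
    T.append(cv2.resize(a,None,fx=4/3,fy=4/3,interpolation=cv2.INTER_CUBIC))
cv2.imwrite('pics/f.png',np.hstack(T)[:,:,::-1])
E
```

```text
top green [(0.5359, -0.317, 119, 84, 3.7)]
side green [(0.5327, -0.3137, 83, 113, 90.0)]
```

View pics/f.png

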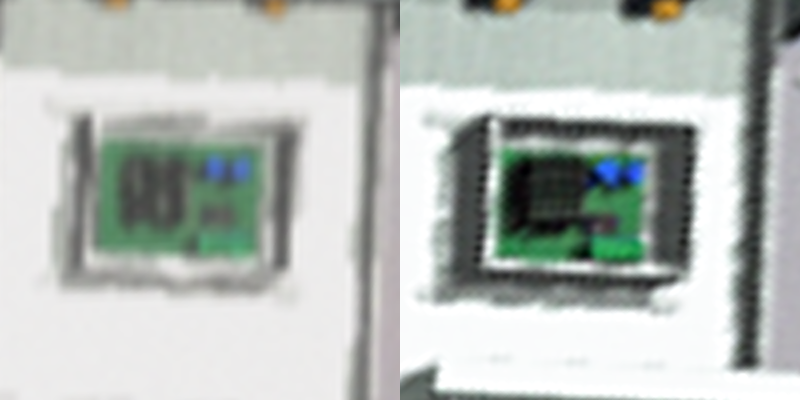

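The fence rim lies at columns 92–305 and rows 110–270 in the top tile, so its centre is about (0.5385, -0.3243). That matches the value predicted from the handle. I lift the cover and carry it over.

Call:
{"op": "servo_tool", "data": {
  "targets": [
    {"tx": 0, "ty": 0, "tz": 0.08, "roll": 0},
    {"tx": 0, "ty": 0, "tz": 0.2, "roll": 0},
    {"tx": 0, "ty": 0, "tz": 0.35, "roll": 0},
    {"tx": 0, "ty": -0.05, "tz": 0.45, "roll": 0},
    {"tx": 0, "ty": -0.18, "tz": 0.5, "roll": 0.05}
  ]
}}

```text
time_s: 11.8
eef_pos: [0.512, 0.0968, 0.2976]
ee_rot: [0.001, 0.802, 0.597, 0.002]
wrist_force: [0.7, -1.4, -1.8]
gripper_width: 0.0075
gripper_force: 58.9
```

Call:
{"op": "servo_tool", "data": {
  "targets": [
    {"tx": 0.02, "ty": -0.16, "tz": 0, "roll": 0.05},
    {"tx": 0.04, "ty": -0.32, "tz": 0, "roll": 0.1},
    {"tx": 0.06, "ty": -0.48, "tz": 0, "roll": 0.156},
    {"tx": 0.08, "ty": -0.64, "tz": 0, "roll": 0.156},
    {"tx": 0.1, "ty": -0.8, "tz": 0, "roll": 0.156}
  ]
}}

```text
time_s: 12.22
eef_pos: [0.5315, -0.066, 0.2945]
ee_rot: [0.0, 0.723, 0.69, 0.0]
wrist_force: [1.3, 0.2, -2.1]
gripper_width: 0.0074
gripper_force: 58.9
```

Call:
{"op": "servo_tool", "data": {
  "targets": [
    {"tx": 0.01, "ty": -0.16, "tz": 0, "roll": 0},
    {"tx": 0.02, "ty": -0.32, "tz": 0, "roll": 0},
    {"tx": 0.03, "ty": -0.48, "tz": 0, "roll": 0},
    {"tx": 0.03, "ty": -0.64, "tz": 0, "roll": 0},
    {"tx": 0.03, "ty": -0.8, "tz": 0, "roll": 0}
  ]
}}

```text
time_s: 12.63
eef_pos: [0.5375, -0.226, 0.2944]
ee_rot: [0.0, 0.724, 0.69, 0.0]
wrist_force: [-0.1, 1.7, -0.6]
gripper_width: 0.0077
gripper_force: 58.9
```

Call:
{"op": "servo_tool", "data": {
  "targets": [
    {"tx": 0.005, "ty": -0.15, "tz": 0, "roll": 0},
    {"tx": 0.005, "ty": -0.3, "tz": 0, "roll": 0},
    {"tx": 0.005, "ty": -0.43, "tz": 0, "roll": 0},
    {"tx": 0.005, "ty": -0.503, "tz": 0, "roll": 0},
    {"tx": 0.005, "ty": -0.503, "tz": 0, "roll": 0}
  ]
}}

```text
time_s: 13.05
eef_pos: [0.5384, -0.3273, 0.2939]
ee_rot: [0.0, 0.724, 0.689, -0.0]
wrist_force: [1.0, -0.3, -1.2]
gripper_width: 0.008
gripper_force: 58.9
```

```bash
python3 - <<'E'
from h import *
s=r.sense();print(s['eef_pos'],s['ee_rot'])
z=s['eef_pos'][2]-.1954+.011
T=[]
for c in('top','side'):
    a=rect(c,z,.45,.60,-.40,-.25,s=.0005)
    T.append(cv2.resize(a,None,fx=4/3,fy=4/3,interpolation=cv2.INTER_CUBIC))
cv2.imwrite('pics/g.png',np.hstack(T)[:,:,::-1])
E
```

```text
[ 0.53844369 -0.32730588  0.29390105] [ 2.41062629e-04  7.24423571e-01  6.89355072e-01 -1.29925386e-04]
```

View pics/g.png

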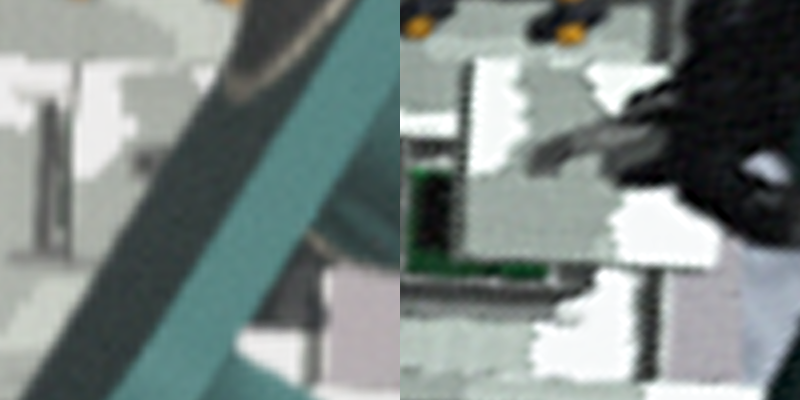

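In the side tile, the carried cover's plate spans about columns 468–720 and rows 60–262. That puts its centre near (0.5396, -0.3227), about 1.5 mm off the fence, so I correct it and lower.

Call:
{"op": "servo_tool", "data": {
  "targets": [
    {"tx": -0.005, "ty": -0.005, "tz": -0.06, "roll": 0},
    {"tx": -0.005, "ty": -0.005, "tz": -0.12, "roll": 0},
    {"tx": -0.005, "ty": -0.005, "tz": -0.17, "roll": 0},
    {"tx": -0.005, "ty": -0.005, "tz": -0.2, "roll": 0},
    {"tx": -0.005, "ty": -0.005, "tz": -0.22, "roll": 0}
  ]
}}

```text
time_s: 13.57
eef_pos: [0.5376, -0.3254, 0.248]
ee_rot: [-0.001, 0.724, 0.69, -0.0]
wrist_force: [0.5, -0.1, -1.0]
gripper_width: 0.0076
gripper_force: 58.9
```

Call:
{"op": "servo_tool", "data": {
  "targets": [
    {"tx": 0, "ty": 0, "tz": -0.008, "roll": 0},
    {"tx": 0, "ty": 0, "tz": -0.016, "roll": 0},
    {"tx": 0, "ty": 0, "tz": -0.024, "roll": 0},
    {"tx": 0, "ty": 0, "tz": -0.03, "roll": 0},
    {"tx": 0, "ty": 0, "tz": -0.03, "roll": 0}
  ]
}}

```text
time_s: 13.98
eef_pos: [0.5378, -0.3261, 0.2438]
ee_rot: [0.0, 0.724, 0.69, 0.0]
wrist_force: [-0.2, -0.6, -1.9]
gripper_width: 0.0075
gripper_force: 58.9
```

Call:
{"op": "servo_tool", "data": {
  "targets": [
    {"tx": 0, "ty": 0, "tz": -0.004, "roll": 0},
    {"tx": 0, "ty": 0, "tz": -0.008, "roll": 0},
    {"tx": 0, "ty": 0, "tz": -0.01, "roll": 0},
    {"tx": 0, "ty": 0, "tz": -0.01, "roll": 0},
    {"tx": 0, "ty": 0, "tz": -0.01, "roll": 0}
  ]
}}

```text
time_s: 14.4
eef_pos: [0.538, -0.3261, 0.2434]
ee_rot: [0.001, 0.724, 0.69, 0.0]
wrist_force: [-3.3, 3.6, 10.5]
gripper_width: 0.0079
gripper_force: 60.1
```

Contact came exactly at the predicted seated height, so I release and lift.

Call:
{"op": "servo_tool", "data": {
  "targets": [
    {"tx": 0, "ty": 0, "tz": 0, "roll": 0},
    {"tx": 0, "ty": 0, "tz": 0, "roll": 0},
    {"tx": 0, "ty": 0, "tz": 0, "roll": 0},
    {"tx": 0, "ty": 0, "tz": 0, "roll": 0},
    {"tx": 0, "ty": 0, "tz": 0, "roll": 0}
  ],
  "grip": 0.45
}}

```text
time_s: 14.82
eef_pos: [0.5377, -0.326, 0.2416]
ee_rot: [-0.0, 0.724, 0.69, -0.0]
wrist_force: [0.2, -0.7, -0.7]
gripper_width: 0.0469
gripper_force: 0.0
```

Call:
{"op": "servo_tool", "data": {
  "targets": [
    {"tx": 0, "ty": 0, "tz": 0.06, "roll": 0},
    {"tx": 0, "ty": 0, "tz": 0.15, "roll": 0},
    {"tx": 0, "ty": 0, "tz": 0.28, "roll": 0},
    {"tx": 0, "ty": 0, "tz": 0.4, "roll": 0},
    {"tx": 0, "ty": 0, "tz": 0.45, "roll": 0}
  ]
}}

```text
time_s: 15.23
eef_pos: [0.5379, -0.3261, 0.3363]
ee_rot: [0.002, 0.724, 0.69, 0.0]
wrist_force: [-0.4, 0.5, 0.1]
gripper_width: 0.047
gripper_force: 0.0
```

Call:
{"op": "servo_tool", "data": {
  "targets": [
    {"tx": -0.1, "ty": 0.1, "tz": 0, "roll": 0},
    {"tx": -0.3, "ty": 0.2, "tz": 0, "roll": 0},
    {"tx": -0.45, "ty": 0.3, "tz": 0, "roll": 0},
    {"tx": -0.6, "ty": 0.4, "tz": 0, "roll": 0},
    {"tx": -0.65, "ty": 0.6, "tz": 0, "roll": 0}
  ]
}}

```text
time_s: 15.65
eef_pos: [0.405, -0.2066, 0.3315]
ee_rot: [0.0, 0.725, 0.689, -0.0]
wrist_force: [0.9, 0.9, -0.4]
gripper_width: 0.0468
gripper_force: 0.0
```

```bash
python3 - <<'E'
from h import *
print(r.sense()['eef_pos'])
T=[]
for c in('top','side'):
    im=r.read_camera(c)
    a=rect(c,.059,.40,.60,-.42,-.22,s=.0005,im=im)
    T.append(a)
cv2.imwrite('pics/h.png',np.hstack(T)[:,:,::-1])
E
```

```text
[ 0.40495842 -0.20659677  0.33148783]
```

View pics/h.png

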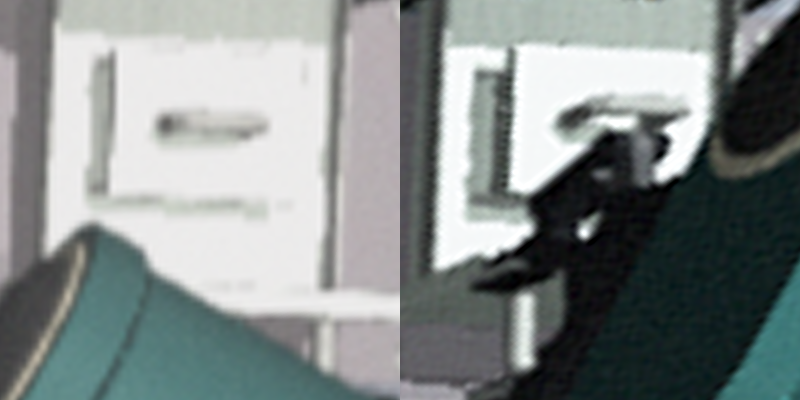

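The cover sits square on the fence, its left edge at column 112 in the top tile, giving centre y ≈ -0.323. I re-grasp the handle.

Call:
{"op": "servo_tool", "data": {
  "targets": [
    {"tx": -0.02, "ty": -0.15, "tz": 0, "roll": 0},
    {"tx": -0.02, "ty": -0.3, "tz": 0, "roll": 0},
    {"tx": -0.02, "ty": -0.45, "tz": 0, "roll": 0},
    {"tx": -0.02, "ty": -0.54, "tz": 0, "roll": 0},
    {"tx": -0.02, "ty": -0.54, "tz": 0, "roll": 0}
  ],
  "grip": 0.65
}}

```text
time_s: 16.17
eef_pos: [0.4036, -0.3168, 0.3316]
ee_rot: [-0.0, 0.724, 0.689, -0.0]
wrist_force: [0.2, 0.3, -0.4]
gripper_width: 0.03
gripper_force: 0.0
```

Call:
{"op": "servo_tool", "data": {
  "targets": [
    {"tx": 0, "ty": 0, "tz": -0.1, "roll": 0},
    {"tx": 0, "ty": 0, "tz": -0.2, "roll": 0},
    {"tx": 0, "ty": 0, "tz": -0.3, "roll": 0},
    {"tx": 0, "ty": 0, "tz": -0.39, "roll": 0},
    {"tx": 0, "ty": 0, "tz": -0.45, "roll": 0}
  ]
}}

```text
time_s: 16.58
eef_pos: [0.4036, -0.3135, 0.24]
ee_rot: [-0.001, 0.724, 0.69, -0.0]
wrist_force: [-0.7, -0.1, 0.0]
gripper_width: 0.0295
gripper_force: 0.0
```

Call:
{"op": "servo_tool", "data": {
  "targets": [
    {"tx": 0, "ty": 0, "tz": 0, "roll": 0},
    {"tx": 0, "ty": 0, "tz": 0, "roll": 0},
    {"tx": 0, "ty": 0, "tz": 0, "roll": 0},
    {"tx": 0, "ty": 0, "tz": 0, "roll": 0},
    {"tx": 0, "ty": 0, "tz": 0, "roll": 0}
  ],
  "grip": 1
}}

```text
time_s: 17.0
eef_pos: [0.4038, -0.3137, 0.2413]
ee_rot: [-0.0, 0.724, 0.69, 0.0]
wrist_force: [5.1, 0.4, -20.7]
gripper_width: 0.0098
gripper_force: 58.3
```

Call:
{"op": "servo_tool", "data": {
  "targets": [
    {"tx": 0.05, "ty": -0.0025, "tz": 0, "roll": 0},
    {"tx": 0.13, "ty": -0.0065, "tz": 0, "roll": 0},
    {"tx": 0.21, "ty": -0.01, "tz": 0, "roll": 0},
    {"tx": 0.29, "ty": -0.0145, "tz": 0, "roll": 0},
    {"tx": 0.37, "ty": -0.0185, "tz": 0, "roll": 0}
  ]
}}

```text
time_s: 17.42
eef_pos: [0.4784, -0.3172, 0.2413]
ee_rot: [-0.002, 0.724, 0.69, -0.0]
wrist_force: [-4.1, 4.7, -12.2]
gripper_width: 0.01
gripper_force: 59.4
```

Call:
{"op": "servo_tool", "data": {
  "targets": [
    {"tx": 0.08, "ty": -0.004, "tz": 0, "roll": 0},
    {"tx": 0.16, "ty": -0.008, "tz": 0, "roll": 0},
    {"tx": 0.24, "ty": -0.012, "tz": 0, "roll": 0},
    {"tx": 0.3, "ty": -0.015, "tz": 0, "roll": 0},
    {"tx": 0.34, "ty": -0.017, "tz": 0, "roll": 0}
  ]
}}

```text
time_s: 17.83
eef_pos: [0.5469, -0.3204, 0.2412]
ee_rot: [-0.002, 0.723, 0.69, 0.0]
wrist_force: [-3.5, 8.2, -9.6]
gripper_width: 0.0097
gripper_force: 59.7
```

Call:
{"op": "servo_tool", "data": {
  "targets": [
    {"tx": 0.01, "ty": 0, "tz": 0, "roll": 0},
    {"tx": 0.02, "ty": -0.001, "tz": 0, "roll": 0},
    {"tx": 0.03, "ty": -0.0015, "tz": 0, "roll": 0},
    {"tx": 0.04, "ty": -0.002, "tz": 0, "roll": 0},
    {"tx": 0.04, "ty": -0.002, "tz": 0, "roll": 0}
  ]
}}

```text
time_s: 18.25
eef_pos: [0.554, -0.3207, 0.2413]
ee_rot: [-0.002, 0.724, 0.69, -0.0]
wrist_force: [-2.9, 8.6, -11.5]
gripper_width: 0.0102
gripper_force: 59.7
```

Call:
{"op": "servo_tool", "data": {
  "targets": [
    {"tx": 0.004, "ty": 0, "tz": 0, "roll": 0},
    {"tx": 0.008, "ty": 0, "tz": 0, "roll": 0},
    {"tx": 0.012, "ty": -0.0005, "tz": 0, "roll": 0},
    {"tx": 0.015, "ty": -0.0005, "tz": 0, "roll": 0},
    {"tx": 0.015, "ty": -0.0005, "tz": 0, "roll": 0}
  ]
}}

```text
time_s: 18.67
eef_pos: [0.5553, -0.321, 0.2412]
ee_rot: [-0.004, 0.724, 0.69, -0.002]
wrist_force: [-31.2, 13.3, 2.9]
gripper_width: 0.0096
gripper_force: 61.5
```

Now it is against the shut stop. I relax the push slightly, release and retreat.

Call:
{"op": "servo_tool", "data": {
  "targets": [
    {"tx": -0.005, "ty": 0, "tz": 0, "roll": 0},
    {"tx": -0.005, "ty": 0, "tz": 0, "roll": 0},
    {"tx": -0.005, "ty": 0, "tz": 0, "roll": 0},
    {"tx": -0.005, "ty": 0, "tz": 0, "roll": 0},
    {"tx": -0.005, "ty": 0, "tz": 0, "roll": 0}
  ],
  "grip": 0.65
}}

```text
time_s: 19.08
eef_pos: [0.5561, -0.3217, 0.2424]
ee_rot: [0.001, 0.724, 0.69, 0.0]
wrist_force: [0.1, -0.1, -0.5]
gripper_width: 0.0301
gripper_force: 0.0
```

Call:
{"op": "servo_tool", "data": {
  "targets": [
    {"tx": 0, "ty": 0, "tz": 0.1, "roll": 0},
    {"tx": 0, "ty": 0, "tz": 0.2, "roll": 0},
    {"tx": 0, "ty": 0, "tz": 0.35, "roll": 0},
    {"tx": 0, "ty": 0, "tz": 0.5, "roll": 0},
    {"tx": 0, "ty": 0, "tz": 0.6, "roll": 0}
  ]
}}

```text
time_s: 19.5
eef_pos: [0.5558, -0.3216, 0.3652]
ee_rot: [0.001, 0.724, 0.69, 0.0]
wrist_force: [0.7, -0.9, -0.1]
gripper_width: 0.0298
gripper_force: 0.0
```

Call:
{"op": "servo_tool", "data": {
  "targets": [
    {"tx": -0.1, "ty": 0.15, "tz": 0.02, "roll": 0},
    {"tx": -0.2, "ty": 0.3, "tz": 0.04, "roll": 0},
    {"tx": -0.3, "ty": 0.45, "tz": 0.06, "roll": 0},
    {"tx": -0.4, "ty": 0.6, "tz": 0.08, "roll": 0},
    {"tx": -0.45, "ty": 0.75, "tz": 0.1, "roll": 0}
  ]
}}

```text
time_s: 19.92
eef_pos: [0.464, -0.1705, 0.3822]
ee_rot: [0.0, 0.724, 0.69, 0.0]
wrist_force: [0.0, 0.3, 0.2]
gripper_width: 0.0299
gripper_force: 0.0
```

Call:
{"op": "servo_tool", "data": {
  "targets": [
    {"tx": 0, "ty": 0.15, "tz": 0, "roll": 0},
    {"tx": 0, "ty": 0.3, "tz": 0, "roll": 0},
    {"tx": 0, "ty": 0.45, "tz": 0, "roll": 0},
    {"tx": 0, "ty": 0.6, "tz": 0, "roll": 0},
    {"tx": 0, "ty": 0.75, "tz": 0, "roll": 0}
  ]
}}

```text
time_s: 20.33
eef_pos: [0.4654, -0.0202, 0.3823]
ee_rot: [0.0, 0.724, 0.69, 0.0]
wrist_force: [0.7, -0.4, -0.1]
gripper_width: 0.0299
gripper_force: 0.0
```

```bash
python3 - <<'E'
from h import *
print(r.sense()['eef_pos'],r.sense()['wrist_force'])
for c in('top','side'):
    im=r.read_camera(c)
    a=rect(c,0.110,.5,.7,-.45,-.2,s=.0005,im=im); g=a.min(2)
    print(c,'panel',blobs(g>205,.7,-.2,s=.0005,amin=1000))
    b=rect(c,0.036,.36,.5,-.3,-.1,im=im).astype(int)
    print(c,'reel',blobs((b[...,2]-b[...,0])>60,.5,-.1))
E
```

```text
[ 0.4653854  -0.02019408  0.38229621] [ 0.73320694 -0.43766835 -0.09102726]
top panel [(0.5999, -0.3259, 347, 21, 3.1)]
top reel [(0.4283, -0.1847, 35, 55, 12.1)]
side panel []
side reel [(0.4815, -0.241, 37, 30, 90.0)]
```

```bash
python3 -c "
from rig import r
print(r.close_job())"
```

```text
the job is handed in; nothing more can be done
None
```

The job is handed in: I moved the solder reel aside and stood it upright, drew the drawer to its stop, seated the long cover on the fence, and pushed the drawer shut against its stop (my only check after shutting was force and travel, not a picture); no verdict came back.

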